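# Load a test plate holder under the spring clip of an inspection stage

## Robot

A 6-joint arm with a two-finger parallel gripper is mounted at the origin on the work surface; the furniture and walls round the work are solid. World frame = base frame: x ahead of the robot, y to its left, z up, the work surface at z = 0. Lengths are in mm, angles in rad, forces in N, time in s.
With the tool pointing down it reaches from about 350 to 775 mm from the base axis. Payload 7.3 kg.
Tool frame: the origin (TCP) lies midway between the tips of the shut fingers; the grasp point (between the pads) lies 19 mm behind it; z points along the fingers, y is the direction in which the jaws open and shut (so a half turn about z gives the same grasp; the last joint's range is limited). The gripper opens to 92 mm and grips with 3 to 60 N. Pads are 19 mm wide; open, the fingers measure 130 mm over their backs; the gripper's body (75 mm by 190 mm) begins 47 mm behind the grasp point.
Start: joints at [-1.485, 0.342, 1.524, -0, 1.275, -0.146], TCP at [120.63, -510.976, 194.241] pointing down, gripper open.
Joint ranges: [-2.53, 2.53], [-0.77, 2.02], [0.04, 2.7], [-1, 4.14], [0.28, 2.66], [-3.11, 3.11]. Speed limits (rad/s): [2.57, 2.57, 3.14, 3.14, 3.14, 3.14].

## Interface

Orientations are given as [roll, pitch, yaw] about the fixed x, y, z axes, in that order (R = Rz(yaw) Ry(pitch) Rx(roll)).
In Python, from plant import sensors, imaging, ticket gives the robot as it stands. The module is installed in compiled form; this text tells all that it offers.
- The arm moves only by the tool arm_command, never from a script. Its argument "increments" is one flat list of numbers, 5 for each row, row after row: the closure, from 0 (fully open) to 1 (shut), then the shift along the tool's x, y, z in mm, then the turn about the tool's z in degrees. In form: [hand, dx, dy, dz, spin, hand, dx, dy, dz, spin, ...]. A call has 1 to 20 rows; each row is the pose to reach, as a shift and turn from the pose commanded when the call began, along the tool's axes at that moment; what a row does not reach only later rows make up. A row lasts 1/8 s, in which the tool goes at most 62.5 mm and 10.7 degrees, less where a joint would pass 70% of its speed; a pose out of reach is approached as far as the arm can. A call with a gripper value outside its range is refused whole. The fingers move at their own pace and stop on an object; the grip force is fixed at half the most. Time passes only in rows, so rows that repeat a pose let the fingers close. It gives the time, the measured TCP pose, the force and the opening at its end, in the units of the state.
- sensors.get_obs(): the state, without advancing time (a new reading comes with each control period).
- imaging.capture(name): name is "scene" or "top" or "wrist"; returns the picture (400x640x3 uint8, blue, green, red); there is no depth.
- imaging.calibration(name): a dict with "fx", "fy", "cx", "cy" (pixels), "D" ([k1, k2, p1, p2, k3] as OpenCV has them; the pictures are not rectified), "world_to_cam" (4x4, takes a point from world to camera coordinates); the wrist camera has in their place "hand_eye" (4x4, takes a point from camera to tool coordinates, whose origin is the TCP and whose axes are the flange's). Camera axes: x right, y down, z forward; pixel columns grow to the right and rows downward; lengths in mm; the calibration is good to about 2 mm. A picture is of the moment at which its call begins: read the wrist's pose just before it. calibration takes no time and is no camera call.
- ticket.close_job(): hands the job in, once; it reports no verdict.
The state is a dict: "time": time; "joint_positions": joint angles; "dq": joint speeds; "tau": joint torques, N m; "tool_pos": TCP position; "tcp_rot": TCP orientation; "contact_force": force on the tool from outside, world axes, zero at the start; "moment": the same for the moment, N m; "grip_width": finger opening in mm.
Only numpy, scipy, OpenCV 4.12 (cv2) and the standard library are available. Lean on these libraries where they do the work, as an engineer would, in place of code of your own. Each camera call takes 0.05 s, during which the arm holds its last target. There are 200 camera calls.

## Task

Load the test plate holder into the inspection stage: with one fingertip press the orange spring-clip pedal down and keep it down, and meanwhile push the holder by its blue upright lip with the other fingertip, under the raised clip foot, until it is fully home against the end stop. Only then let the pedal up so that the clip clamps the holder, and draw clear. Only press and push: never pinch or lift the holder, and leave the tools and parts lying around where they are.

Things in the scene. Friction and masses are not known exactly. Their poses are not given: they have to be found in the camera images.
- stage: fixed inspection stage, steel base 210x140x8 mm with a grey deck, deck top 20 mm above the bench. Origin on the bench; +x: the way the holder is pushed, +y: from channel to pedal, z up. The channel runs along x, centre line y = -32 mm, 53 mm wide between rails 5 mm high above the deck. End stop: see point stop. Bearing blocks at x = -117 and +60 mm, y = 5 mm are 40 mm above the bench.
- stop (a point): foot of the steel end stop's face on the deck's centre line: x = +75, y = -32, z = 20 mm in the stage's frame; the stop stands 14 mm above the deck
- holder: loose holder in the channel, aluminium plate 70 (x) x 50 x 8 mm with black inlay, 0.12 kg. Origin: centre of its underside; axes like the stage's within 1 degree. Blue upright lip across its rear edge (x = -35 to -30 mm), 22 mm above the underside; push its rear face toward +x. Home, with its front edge at the stop: origin at x = +40, y = -32, z = 20 mm in the stage's frame.
- clip (a joint): spring clip, a rocker on an axle along the stage's x (y = 4, z = 32 mm): orange pedal one side, steel foot the other. 0 at rest, foot 3 mm over the deck, blocking the holder; grows (rad) as the pedal goes down, stop at 0.40. From 0.17 the foot clears the holder. Pedal force about 3 N at first, 6 N at 0.22, 9 N at 0.40. Clamped on the holder, pedal free: 0.115.
- pedal (a point): middle of the orange pedal's top face, 70 mm from the channel's centre line. Top 38 mm above the bench at rest, sloping up 0.22 rad outward; level at joint 0.22, then 30 mm high, so a second fingertip at that height stands behind the lip. It reaches 62 mm either way along the stage's x and about 20 mm either way across: a fingertip can slide along it.
- foot (a point): middle of the underside of the steel clip foot, 12 (x) x 14 (y) mm, at x = +45 mm, y = -38 mm in the stage's frame, 23 mm above the bench at rest
- blade: loose black curved plastic flap, 48x120x20 mm, lying beside the stage on its pedal side; leave it alone; origin at the centre of its underside
- driver: loose yellow-handled screwdriver, 29x189x28 mm, lying beside the stage on its channel side; leave it alone; origin at the centre of its underside
- tape: loose blue tape roll, 92 mm across, 24 mm high; leave it alone; origin at the centre of its underside
- glue: loose white glue bottle with red tip, 42 mm across, 119 mm high; leave it alone; origin at the centre of its underside
- counter: loose round white hand counter, 46 mm across, 32 mm high; leave it alone; origin at the centre of its underside
- caliper: loose caliper, 68x232x13 mm; leave it alone; origin at the centre of its underside
Mind the look-alikes: they are no part of the job. Of the things shaped like the holder, the aluminium one is meant.

How it is judged (in metres and radians):
On the way, in this order (a step that is already met when the one before it is completed fails the run):
1. a fingertip holds the pedal down with the clip foot raised, the holder still in front of it (contact force between the fingers and clip above 0.5 N and value of joint clip above 0.14 rad and x of holder in the frame of stage below 0.008 m), for 0.1 s.
2. the holder is pushed home while a fingertip still holds the pedal (contact force between the fingers and clip above 0.5 N and x of holder in the frame of stage above 0.0365 m), for 0.1 s.
At the end, for the whole second after the job is handed in: the holder lies flat in the channel against the end stop (within 3.5 mm), at rest, and the released clip clamps it: its foot rests on the holder with more than 1 N (joint between 0.08 and 0.15) (x of holder in the frame of stage above 0.0365 m and y of holder in the frame of stage between -0.036 and -0.028 m and z of holder in the frame of stage below 0.0225 m and angle between holder's own z axis and vertical below 0.05 rad and value of joint clip between 0.08 and 0.15 rad and contact force between clip and holder above 1 N and linear speed of holder below 0.01 m/s); the robot touches nothing.
It fails at once if the holder is lifted or carried (more than 10 mm off the deck) (z of holder in the frame of stage above 0.03 m).
It fails at once if the holder is tipped (angle between holder's own z axis and vertical above 0.3 rad).
It fails at once if a tool or part lying around is moved by more than 20 mm (distance of any of blade, driver, tape, glue, counter, caliper from where it was at the start of the episode above 0.02 m).
It also fails if it takes over 35 s, if anything falls off the work surface, if the arm or the gripper's body presses on something with over 40 N, if the wrist force passes 120 N, or if a joint passes its speed limit or range.

## Working session

There is one attempt and no reset: what is moved stays moved. The work goes in short steps, Python scripts to look and compute and a tool call to move; the robot and the scene stay as the last step left them, time stands still between calls to the robot, and variables do not carry over. Pictures are saved under pics/ and viewed, about 8 in all and at most 12, crops included, and the job is handed in when it is done.

Besides the shell and the picture viewer there is one more tool, called after ">>>" as a command line: name --argument value ..., lists and objects as JSON in quotes. arm_command: Moves the arm, as the interface text tells. Its arguments: {"type":"object","properties":{"increments":{"type":"array","items":{"type":"number"}}},"required":["increments"]}

```bash
mkdir -p pics
python3 - <<'E'
from plant import sensors, imaging
import cv2,json,numpy as np
o=sensors.get_obs();print({k:np.round(v,3).tolist() for k,v in o.items()})
for n in ["scene","top","wrist"]:
    cv2.imwrite(f"pics/{n}0.png",imaging.capture(n)); c=imaging.calibration(n)
    print(n,{k:np.round(v,4).tolist() for k,v in c.items()})
E
```

```text
{'time': 0.0, 'joint_positions': [-1.485, 0.343, 1.525, -0.0, 1.275, -0.146], 'dq': [0.002, 0.001, 0.001, -0.0, -0.002, -0.001], 'tau': [0.0, -43.125, -24.422, 0.072, 0.056, -0.0], 'tool_pos': [120.576, -510.481, 193.526], 'tcp_rot': [-3.14, -0.0, 0.232], 'contact_force': [0.338, 0.018, 0.083], 'moment': [-0.003, 0.008, 0.002], 'grip_width': 91.757}
scene {'fx': 447.72, 'fy': 447.72, 'cx': 325.8214, 'cy': 197.5037, 'D': [-0.0184, 0.0, 0.0, 0.0, 0.0], 'world_to_cam': [[0.4017, -0.9157, -0.0091, -342.5298], [-0.4729, -0.1989, -0.8584, 259.4276], [0.7842, 0.3491, -0.5129, 951.7668], [0.0, 0.0, 0.0, 1.0]]}
top {'fx': 410.9219, 'fy': 410.9219, 'cx': 318.9371, 'cy': 196.5026, 'D': [-0.0371, 0.0, 0.0, 0.0, 0.0], 'world_to_cam': [[0.0268, -0.9995, 0.0178, -161.6193], [-0.9866, -0.0293, -0.1605, 499.5086], [0.161, -0.0133, -0.9869, 1063.5188], [0.0, 0.0, 0.0, 1.0]]}
wrist {'fx': 297.8801, 'fy': 297.8801, 'cx': 324.1465, 'cy': 196.8419, 'D': [-0.0334, 0.0, 0.0, 0.0, 0.0], 'hand_eye': [[0.0002, -0.9515, -0.3077, 84.9685], [1.0, 0.0, 0.0007, 0.1834], [-0.0006, -0.3077, 0.9515, -190.6181], [0.0, 0.0, 0.0, 1.0]]}
```

View pics/top0.png

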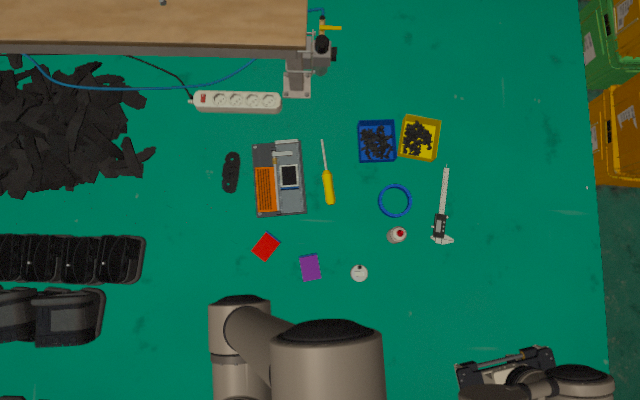

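View pics/scene0.png

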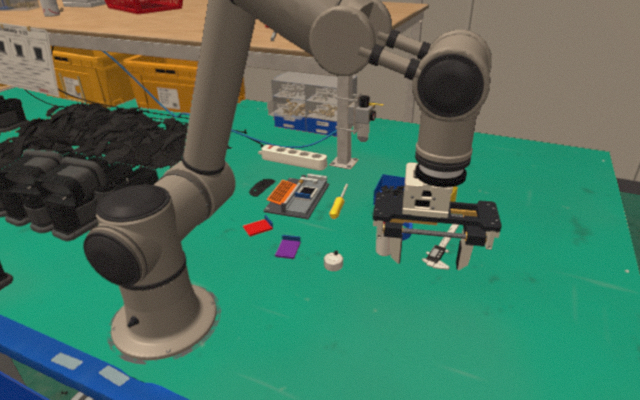

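Top view: the stage is at about (278,178). Its orange pedal is at (264,188), on the +y side, and the aluminium holder with black inlay is in the channel at (289,176). Look-alikes are the red plate (265,246) and the purple plate (310,267), both on the bench, so I choose the aluminium one in the channel. I'll check it in a close crop.

Run:
```python
import cv2
im=cv2.imread("pics/top0.png")[130:225,215:345]
cv2.imwrite("pics/top0c.png",cv2.resize(im,None,fx=6,fy=6,interpolation=cv2.INTER_CUBIC))
```

```text
(no output)
```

View pics/top0c.png

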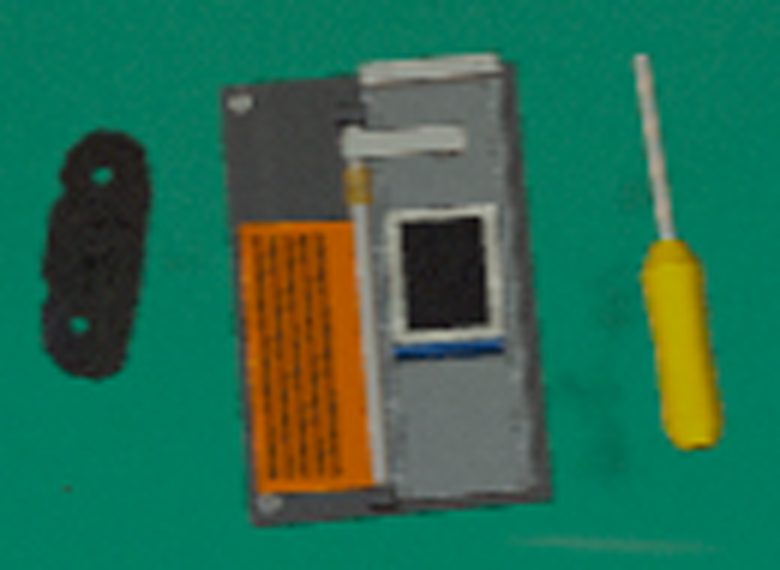

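```bash
cat > h.py <<'E'
import numpy as np,cv2
from plant import sensors,imaging
from scipy.spatial.transform import Rotation as R
def ray(n,px,T=None):
    c=imaging.calibration(n);K=np.array([[c["fx"],0,c["cx"]],[0,c["fy"],c["cy"]],[0,0,1]])
    p=cv2.undistortPoints(np.array(px,float).reshape(-1,1,2),K,np.array(c["D"])).reshape(-1,2)
    d=np.c_[p,np.ones(len(p))]
    M=np.linalg.inv(np.array(c["world_to_cam"])) if T is None else T@np.array(c["hand_eye"])
    return M[:3,3],d@M[:3,:3].T
def onz(n,px,z,T=None):
    o,d=ray(n,px,T); return o+d*((np.asarray(z)-o[2])/d[:,2])[:,None]
def tcp():
    o=sensors.get_obs();T=np.eye(4);T[:3,:3]=R.from_euler('xyz',o["tcp_rot"]).as_matrix();T[:3,3]=o["tool_pos"];return T
E
python3 - <<'E'
from h import *
f=lambda p:(np.array(p)+.5)/6-.5+[215,130]
b=onz("top",f([(222,85),(252,525),(552,498),(516,60)]),[8]*4)
print(b.round(1)); print([np.linalg.norm(b[i]-b[i-1]).round(1) for i in range(4)])
c=b.mean(0); ax=(b[0]-b[1])+(b[3]-b[2]); yaw=np.arctan2(ax[1],ax[0]); print("c",c,"yaw",yaw)
def st(p): 
    q=p[:,:2]-c[:2]; return np.c_[q@[np.cos(yaw),np.sin(yaw)],q@[-np.sin(yaw),np.cos(yaw)],p[:,2]].round(1)
print("pedal",st(onz("top",f([(238,222),(352,220),(378,485),(262,492)]),[42,34,34,42])))
print("holder front, rear lip top",st(onz("top",f([(388,212),(495,205),(397,352),(503,348)]),[28,28,42,42])))
print("stop top",st(onz("top",f([(360,70),(498,60),(360,85),(498,78)]),[34]*4)))
E
```

```text
[[ 654.8   46.6    8. ]
 [ 447.1   21.7    8. ]
 [ 463.5 -115.1    8. ]
 [ 671.4  -91.5    8. ]]
[np.float64(139.1), np.float64(209.3), np.float64(137.8), np.float64(209.2)]
c [559.20796992 -34.5487273    8.        ] yaw 0.11615568170987482
pedal [[ 29.1  62.1  42. ]
 [ 27.6  11.2  34. ]
 [-95.    8.3  34. ]
 [-94.7  59.3  42. ]]
holder front, rear lip top [[ 31.4  -5.1  28. ]
 [ 30.5 -54.3  28. ]
 [-36.7  -5.2  42. ]
 [-39.  -52.7  42. ]]
stop top [[ 98.1   2.5  34. ]
 [ 97.5 -61.3  34. ]
 [ 91.    3.   34. ]
 [ 88.9 -60.6  34. ]]
```

>>> arm_command --increments '[0.45,51,-37,0,0.6,0.45,102,-74,0,1.2,0.45,153,-110,0,1.8,0.45,204,-147,0,2.4,0.45,255,-184,0,3,0.45,307,-221,0,3.6,0.45,358,-258,0,4.2,0.45,409,-294,0,5,0.45,460,-331,0,5.8,0.45,490,-353,0,6.3,0.45,511,-368,0,6.7,0.45,511,-368,0,6.7,0.45,511,-368,0,6.7,0.45,511,-368,0,6.7,0.45,511,-368,0,6.7]'

```text
time: 2.02
tool_pos: [533.1, -36.2, 194.4]
tcp_rot: [3.141, -0.0, 0.114]
contact_force: [-0.2, 0.3, -0.1]
grip_width: 50.2
```

Run:
```python
from h import *
T=tcp();np.save("T1.npy",T);im=imaging.capture("wrist");cv2.imwrite("pics/w1raw.png",im)
cv2.imwrite("pics/w1.png",cv2.resize(im[:, 100:540],None,fx=1.5,fy=1.5,interpolation=cv2.INTER_CUBIC))
```

```text
(no output)
```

View pics/w1.png

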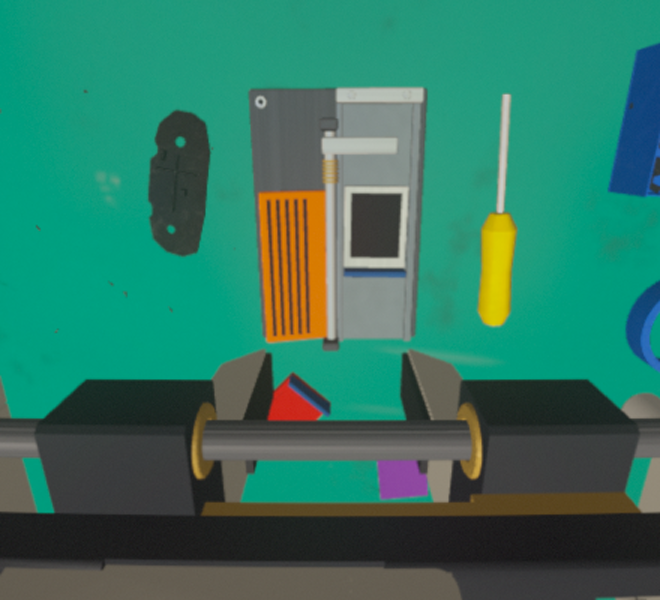

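Wrist view: pedal corners are at about (258,192), (324,191), (328,341) and (265,343). Holder front corners are (345,188) and (410,187), its lip's rear top edge runs (344,276)–(406,276), and the stop's front top edge is at v≈101. The holder is the aluminium one with black inlay.

Run:
```python
from h import *
T=np.load("T1.npy"); f=lambda p:(np.array(p)+.5)/1.5-.5+[100,0]
yaw=0.116; o=np.array([573,-33])
def st(p):
    q=p[:,:2]-o; return np.c_[q@[np.cos(yaw),np.sin(yaw)],q@[-np.sin(yaw),np.cos(yaw)],p[:,2]].round(1)
g=lambda n,px,z:print(n,st(onz("wrist",f(px),z,T)).tolist())
g("pedal(y 18..58,z42/34)",[(258,192),(324,191),(328,341),(265,343)],[42,34,34,42])
g("holder front",[(345,188),(410,187)],[28,28])
g("inlay",[(352,194),(404,194),(402,259),(351,259)],[28]*4)
g("lip rear top",[(344,276),(406,276)],[42,42])
g("stop top front/back",[(338,101),(424,101),(336,88),(426,88)],[34]*4)
g("rails z25: left top/bot, right top/bot",[(340,300),(408,300)],[20,20])
g("foot top",[(322,138),(397,138),(397,153)],[34]*3)
g("base",[(248,88),(265,342)],[8,8])
g("base R",[(425,88),(414,338)],[20,20])
c=imaging.calibration("wrist");H=np.linalg.inv(np.array(c["hand_eye"]))
for x,y in [(9.5,25),(-9.5,25),(9.5,-25),(-9.5,-25),(9.5,44),(9.5,-44)]:
    p=H@[x,y,0,1]; print((x,y),((c["fx"]*p[0]/p[2]+c["cx"]-100)*1.5).round(),(1.5*(c["fy"]*p[1]/p[2]+c["cy"])).round())
```

```text
pedal(y 18..58,z42/34) [[16.1, 60.1, 42.0], [16.0, 10.6, 34.0], [-109.3, 8.5, 34.0], [-107.5, 61.1, 42.0]]
holder front [[17.8, -5.6, 28.0], [18.5, -56.4, 28.0]]
inlay [[13.2, -11.1, 28.0], [13.1, -51.9, 28.0], [-39.1, -52.5, 28.0], [-39.0, -10.8, 28.0]]
lip rear top [[-49.6, -4.8, 42.0], [-49.7, -54.2, 42.0]]
stop top front/back [[80.3, -0.2, 34.0], [80.4, -62.9, 34.0], [89.1, 1.2, 34.0], [89.1, -63.9, 34.0]]
rails z25: left top/bot, right top/bot [[-77.1, -1.8, 20.0], [-77.2, -60.5, 20.0]]
foot top [[54.7, 11.7, 34.0], [54.7, -44.1, 34.0], [43.9, -44.5, 34.0]]
base [[92.7, 69.6, 8.0], [-121.6, 66.9, 8.0]]
base R [[90.9, -65.7, 20.0], [-112.8, -67.5, 20.0]]
(9.5, 25) 390.0 324.0
(-9.5, 25) 389.0 362.0
(9.5, -25) 281.0 324.0
(-9.5, -25) 283.0 362.0
(9.5, 44) 432.0 324.0
(9.5, -44) 240.0 324.0
```

Run:
```python
import cv2
im=cv2.imread("pics/w1raw.png")[205:330,230:415]
cv2.imwrite("pics/w1f.png",cv2.resize(im,None,fx=4,fy=4,interpolation=cv2.INTER_CUBIC))
```

```text
(no output)
```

View pics/w1f.png

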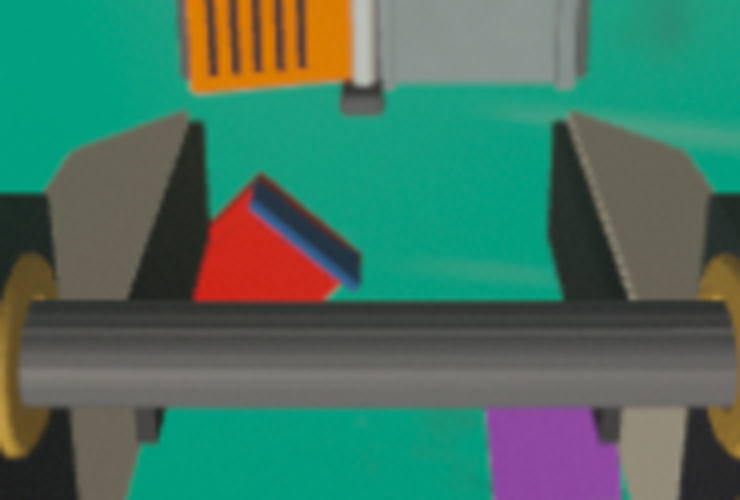

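Crop: the fingertips end at raw (281,235) and (368,235), higher than the given TCP projects (v≈216). That would put the real tips about 30 mm short of the TCP at this opening. I'll descend carefully and let contact settle it.

>>> arm_command --increments '[0.35,-20,-1,20,0,0.35,-40,-1.5,50,0,0.35,-40,-1.5,80,0,0.35,-40,-1.5,110,0,0.35,-40,-1.5,130,0,0.35,-40,-1.5,134,0,0.35,-40,-1.5,134,0,0.35,-40,-1.5,134,0]'

```text
time: 3.08
tool_pos: [494.2, -38.7, 61.2]
tcp_rot: [3.141, -0.002, 0.115]
contact_force: [0.0, -0.2, 0.7]
grip_width: 59.6
```

Run:
```python
from h import *
T=tcp();np.save("T2.npy",T);print(T[:3,3]);im=imaging.capture("wrist");cv2.imwrite("pics/w2raw.png",im)
s=imaging.capture("scene")[150:240,240:360];cv2.imwrite("pics/s2raw.png",s)
a=cv2.resize(im,(640,400));b=cv2.resize(s,(264,198),interpolation=cv2.INTER_CUBIC)
cv2.imwrite("pics/w2.png",np.vstack([a,cv2.copyMakeBorder(b,0,0,0,376,cv2.BORDER_CONSTANT)]))
```

```text
[494.2130658  -38.7466294   61.15923991]
```

View pics/w2.png

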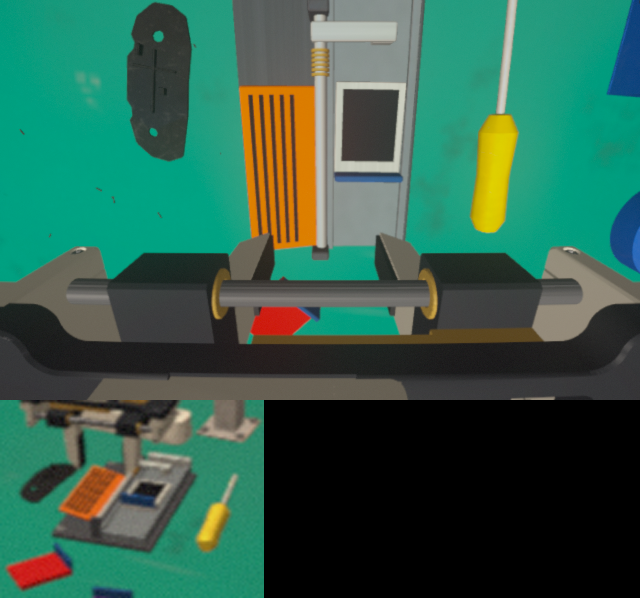

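The wrist view puts the tips at about (273,235) and (377,235). The scene crop puts them at about (274,180) and (300,183) in full-picture pixels. I'll triangulate them.

Run:
```python
from h import *
T=np.load("T2.npy")
c=imaging.calibration("scene");K=np.array([[c["fx"],0,c["cx"]],[0,c["fy"],c["cy"]],[0,0,1]]);W=np.array(c["world_to_cam"])
for y in (-30,30):
  for x,z in ((9.5,0),(-9.5,0),(9.5,-32),(-9.5,-32)):
    p=T@[x,y,z,1]; print(x,y,z,cv2.projectPoints(p[:3].reshape(1,3),W[:3,:3],W[:3,3],K,np.array(c["D"]))[0].round(1).ravel())
s=cv2.imread("pics/s2raw.png")[0:60,10:110]
cv2.imwrite("pics/s2.png",cv2.resize(s,None,fx=7,fy=7,interpolation=cv2.INTER_CUBIC))
```

```text
9.5 -30 0 [279.7 187.9]
-9.5 -30 0 [277.2 191. ]
9.5 -30 -32 [279.  178.3]
-9.5 -30 -32 [276.5 181.4]
9.5 30 0 [299.  190.8]
-9.5 30 0 [296.7 194. ]
9.5 30 -32 [298.5 181.1]
-9.5 30 -32 [296.2 184.2]
```

View pics/s2.png

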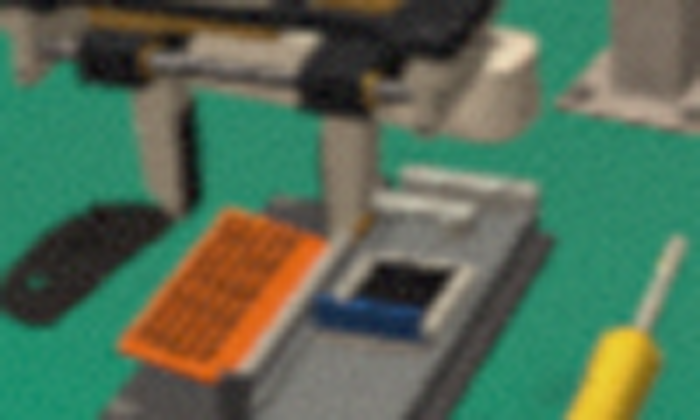

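The scene camera confirms it: both tips sit about 32 mm above the stated TCP. I'll descend in short steps and watch the force.

>>> arm_command --increments '[0.35,0,0,8,0,0.35,0,0,16,0,0.35,0,0,20,0,0.35,0,0,22,0,0.35,0,0,22,0]'

```text
time: 3.8
tool_pos: [493.5, -38.5, 38.0]
tcp_rot: [3.142, 0.0, 0.115]
contact_force: [1.2, 0.6, 0.6]
grip_width: 59.6
```

>>> arm_command --increments '[0.35,0,0,2,0,0.35,0,0,4,0,0.35,0,0,4,0]'

```text
time: 4.18
tool_pos: [493.4, -38.5, 34.1]
tcp_rot: [-3.142, 0.0, 0.115]
contact_force: [0.1, 0.3, 0.1]
grip_width: 59.9
```

No contact at TCP z=34, which fits the offset. I'll continue down.

>>> arm_command --increments '[0.35,0,0,6,0,0.35,0,0,12,0,0.35,0,0,16,0,0.35,0,0,19,0,0.35,0,0,19,0]'

```text
time: 4.8
tool_pos: [493.4, -38.5, 14.9]
tcp_rot: [-3.142, 0.0, 0.115]
contact_force: [-0.1, 0.2, -0.4]
grip_width: 59.9
```

>>> arm_command --increments '[0.35,0,0,2,0,0.35,0,0,4,0,0.35,0,0,6,0,0.35,0,0,6,0]'

```text
time: 5.3
tool_pos: [493.4, -38.5, 9.0]
tcp_rot: [-3.142, 0.0, 0.115]
contact_force: [0.1, -0.0, -0.7]
grip_width: 59.5
```

Run:
```python
from h import *
T=tcp();np.save("T3.npy",T);print(T[:3,3]);im=imaging.capture("wrist");cv2.imwrite("pics/w3raw.png",im)
cv2.imwrite("pics/w3.png",cv2.resize(im[60:330,180:450],None,fx=2.2,fy=2.2,interpolation=cv2.INTER_CUBIC))
```

```text
[493.35789902 -38.48801573   9.02813151]
```

View pics/w3.png

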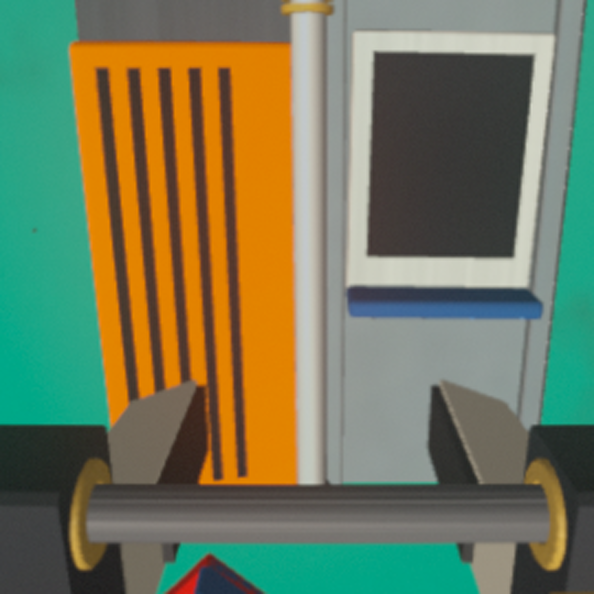

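The left tip is over the pedal at (205,385). The right tip is in the channel at (432,385), well behind the blue lip (v≈318) and near its middle. I'll press now.

>>> arm_command --increments '[0.35,0,0,1.5,0,0.35,0,0,3,0,0.35,0,0,4,0,0.35,0,0,4,0]'

```text
time: 5.85
tool_pos: [493.4, -38.5, 5.1]
tcp_rot: [3.142, 0.0, 0.115]
contact_force: [-0.2, 0.3, 0.2]
grip_width: 59.7
```

>>> arm_command --increments '[0.35,0,0,1.5,0,0.35,0,0,3,0,0.35,0,0,4,0,0.35,0,0,4,0]'

```text
time: 6.35
tool_pos: [493.6, -38.4, 1.3]
tcp_rot: [-3.141, -0.0, 0.115]
contact_force: [-0.3, 2.1, 5.2]
grip_width: 59.9
```

>>> arm_command --increments '[0.35,0,0,1.5,0,0.35,0,0,3,0,0.35,0,0,3,0]'

```text
time: 6.72
tool_pos: [493.6, -38.3, -1.6]
tcp_rot: [-3.141, -0.0, 0.115]
contact_force: [-0.1, 3.4, 5.8]
grip_width: 59.9
```

>>> arm_command --increments '[0.35,0,0,1.5,0,0.35,0,0,3,0,0.35,0,0,3,0]'

```text
time: 7.1
tool_pos: [493.6, -38.5, -4.5]
tcp_rot: [3.141, -0.0, 0.115]
contact_force: [-0.7, 2.7, 7.9]
grip_width: 59.6
```

Run:
```python
from h import *
im=imaging.capture("wrist")
s=imaging.capture("scene")[150:220,250:350]
cv2.imwrite("pics/w4.png",np.hstack([cv2.resize(im[0:270,200:440],(400,450)),cv2.copyMakeBorder(cv2.resize(s,(400,280),interpolation=cv2.INTER_CUBIC),0,170,0,0,cv2.BORDER_CONSTANT)]))
```

```text
(no output)
```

View pics/w4.png

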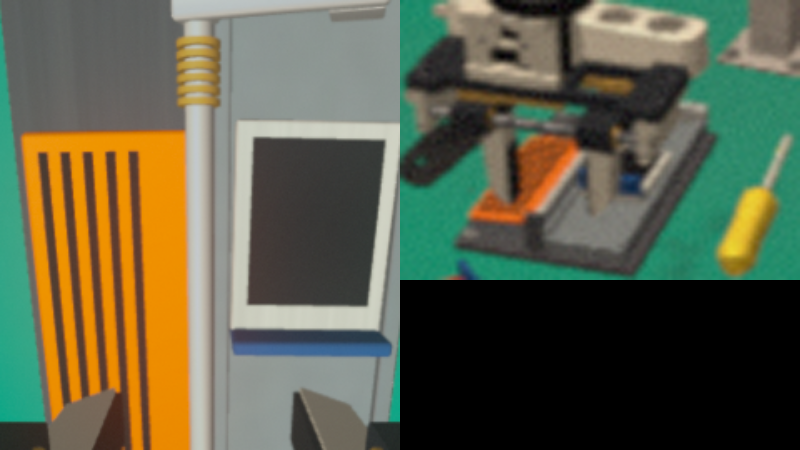

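The pedal is depressed and the foot arm is visibly tilted up at (330,10). Both tips are behind the lip, so I start the push along +x.

>>> arm_command --increments '[0.35,4,0,0,0,0.35,8,0,0,0,0.35,12,0,0,0,0.35,16,0,0,0,0.35,20,0,0,0,0.35,24,0,0,0,0.35,28,0,0,0,0.35,32,0,0,0,0.35,36,0,0,0,0.35,40,0,0,0,0.35,40,0,0,0]'

```text
time: 8.57
tool_pos: [531.3, -34.1, -4.9]
tcp_rot: [-3.141, 0.004, 0.116]
contact_force: [-7.2, -0.9, 9.2]
grip_width: 60.0
```

>>> arm_command --increments '[0.35,4,0,0,0,0.35,8,0,0,0,0.35,12,0,0,0,0.35,16,0,0,0,0.35,20,0,0,0,0.35,24,0,0,0,0.35,24,0,0,0]'

```text
time: 9.45
tool_pos: [555.1, -31.3, -5.0]
tcp_rot: [-3.141, 0.004, 0.116]
contact_force: [-6.0, -1.0, 8.7]
grip_width: 59.8
```

>>> arm_command --increments '[0.35,2,0,0,0,0.35,4,0,0,0,0.35,6,0,0,0,0.35,6,0,0,0]'

```text
time: 9.95
tool_pos: [560.6, -30.7, -5.0]
tcp_rot: [-3.141, 0.005, 0.116]
contact_force: [-8.1, -0.0, 10.0]
grip_width: 59.8
```

>>> arm_command --increments '[0.35,1.5,0,0,0,0.35,3,0,0,0,0.35,3,0,0,0]'

```text
time: 10.32
tool_pos: [563.5, -30.3, -5.0]
tcp_rot: [-3.141, 0.005, 0.116]
contact_force: [-8.2, 0.2, 9.1]
grip_width: 59.7
```

>>> arm_command --increments '[0.35,1.5,0,0,0,0.35,3,0,0,0,0.35,3,0,0,0]'

```text
time: 10.7
tool_pos: [566.5, -30.0, -5.0]
tcp_rot: [-3.141, 0.005, 0.115]
contact_force: [-7.0, -1.0, 8.5]
grip_width: 59.6
```

>>> arm_command --increments '[0.35,1,0,0,0,0.35,2,0,0,0,0.35,2,0,0,0]'

```text
time: 11.08
tool_pos: [568.3, -29.8, -5.0]
tcp_rot: [-3.141, 0.006, 0.116]
contact_force: [-8.0, 0.0, 9.7]
grip_width: 59.8
```

>>> arm_command --increments '[0.35,1,0,0,0,0.35,2,0,0,0,0.35,2,0,0,0]'

```text
time: 11.45
tool_pos: [569.9, -29.6, -5.0]
tcp_rot: [-3.141, 0.006, 0.115]
contact_force: [-9.9, -1.2, 9.4]
grip_width: 59.5
```

>>> arm_command --increments '[0.35,1,0,0,0,0.35,2,0,0,0,0.35,2,0,0,0]'

```text
time: 11.82
tool_pos: [569.9, -29.5, -5.0]
tcp_rot: [-3.141, 0.01, 0.115]
contact_force: [-17.2, -2.6, 16.8]
grip_width: 59.7
```

>>> arm_command --increments '[0.35,1,0,0,0,0.35,2,0,0,0,0.35,2,0,0,0]'

```text
time: 12.2
tool_pos: [569.8, -29.5, -5.0]
tcp_rot: [-3.14, 0.015, 0.115]
contact_force: [-24.0, -4.6, 21.2]
grip_width: 59.7
```

Run:
```python
from h import *
T=tcp();print(T[:3,3])
im=imaging.capture("wrist"); t=imaging.capture("top")[130:225,235:315]
cv2.imwrite("pics/w5.png",np.hstack([cv2.resize(im[0:280,200:440],(480,560)),cv2.copyMakeBorder(cv2.resize(t,(320,380),interpolation=cv2.INTER_CUBIC),0,180,0,0,cv2.BORDER_CONSTANT)]))
```

```text
[569.76830892 -29.49357511  -4.97019634]
```

View pics/w5.png

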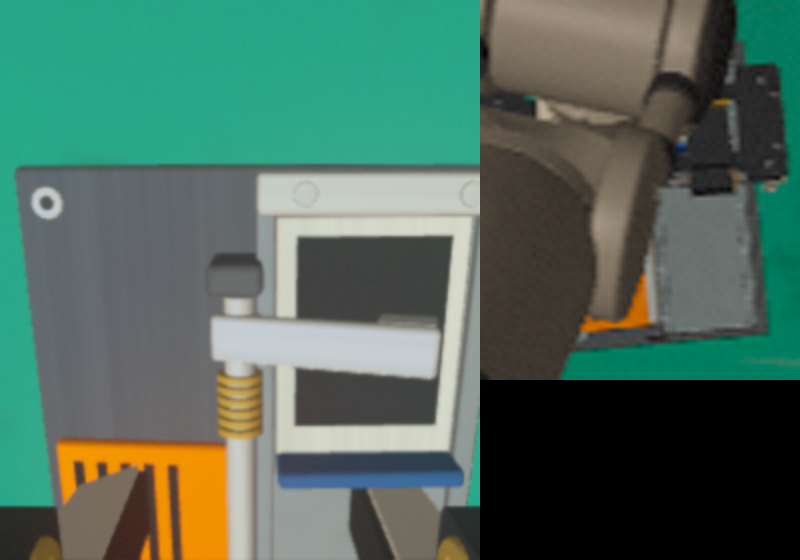

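The holder's front edge meets the stop (v≈215), the foot is over the holder at (410,325), and TCP travel stalled while the force rose to 24 N. It is home. I'll relieve the push first, then raise straight up.

>>> arm_command --increments '[0.35,-3,0,0,0,0.35,-6,0,0,0,0.35,-9,0,0,0,0.35,-9,0,0,0]'

```text
time: 12.8
tool_pos: [569.8, -29.7, -3.7]
tcp_rot: [3.141, -0.004, 0.114]
contact_force: [2.3, 3.7, 7.9]
grip_width: 60.1
```

>>> arm_command --increments '[0.35,0,0,-2,0,0.35,0,0,-4,0,0.35,0,0,-6,0,0.35,0,0,-8,0,0.35,0,0,-11,0,0.35,0,0,-15,0,0.35,0,0,-25,0,0.35,0,0,-40,0,0.35,0,0,-60,0,0.35,0,0,-80,0,0.35,-20,0,-100,0,0.35,-40,0,-110,0,0.35,-40,0,-110,0,0.35,-40,0,-110,0]'

```text
time: 14.55
tool_pos: [529.0, -34.6, 105.6]
tcp_rot: [3.141, -0.001, 0.115]
contact_force: [0.6, -0.1, 0.2]
grip_width: 59.9
```

Run:
```python
from h import *
T=tcp();np.save("T6.npy",T);print(T[:3,3])
im=imaging.capture("wrist");cv2.imwrite("pics/w6raw.png",im)
cv2.imwrite("pics/w6.png",cv2.resize(im[0:240,200:440],(600,600),interpolation=cv2.INTER_CUBIC))
```

```text
[528.95425713 -34.55577135 105.56848837]
```

View pics/w6.png

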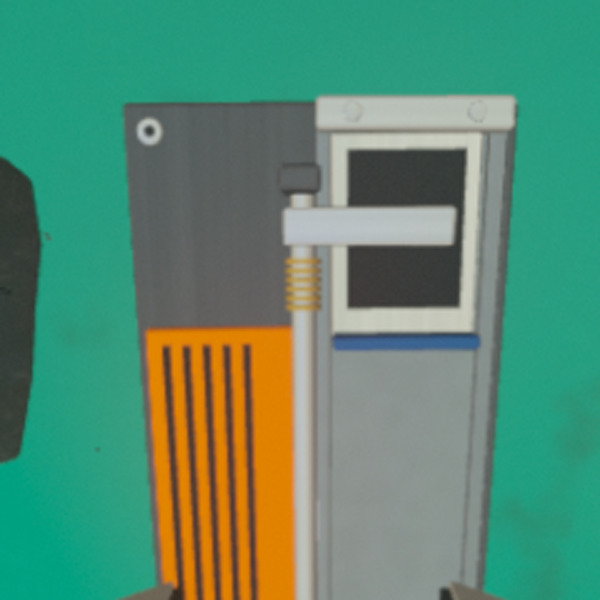

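The holder is against the stop (its front edge at v≈132 touches the stop's edge at v≈130). The clip bar is level over the inlay, and the fingers are clear. One numeric check of the lip-to-stop distance (should be 70 mm), then hand in.

Run:
```python
from h import *
T=np.load("T6.npy"); f=lambda p:(np.array(p)+.5)/2.5-.5+[200,0]
a=onz("wrist",f([(416,131),(405,349),(346,148),(346,308)]),[34,42,28,28],T)
x=a[:,:2]@[np.cos(.115),np.sin(.115)]
print("stop-lip",x[0]-x[1],"inlay len",x[2]-x[3], "earlier inlay 52.2; stop to inlay front",x[0]-x[2],"(inlay front 5 behind plate front)")
print(sensors.get_obs()["contact_force"])
from plant import ticket; 
if abs(x[0]-x[1]-70)<4.5: ticket.close_job(); print("closed")
```

```text
stop-lip 68.85751503449978 inlay len 51.89838374384294 earlier inlay 52.2; stop to inlay front 4.394396653153763 (inlay front 5 behind plate front)
[ 0.64665638 -0.0325361   0.69656561]
the job is handed in; nothing more can be done
closed
```

I loaded the holder and handed the job in at about 14.6 s of the 35 s allowed; it gives no verdict. One fingertip held the orange pedal down at about 8 N. The other pushed the aluminium holder by its blue lip, under the raised foot, to the end stop. I then took the push off, let the pedal up and drew clear.

**Last checks:**
- **Home position:** travel stalled at the stop while the push force rose to 24 N. From the last picture, the stop is 68.9 mm from the lip's rear face, against 70 mm expected. The stop is 4.4 mm from the inlay's front, against about 5 mm expected. Both agree within the measuring error.
- **Clip:** in the last picture the clip bar is level and its foot is over the holder. I could not measure the clip joint angle or the clamp force directly.
- **Robot clear:** the contact force reads about zero.
- **Loose parts:** no move went near them, but I did not measure their positions again at the end.

**Disagreement:** the real fingertips sat about 32 mm above the stated TCP. The wrist and scene cameras both showed it, and the height at which the finger met the pedal confirmed it. I worked to the observed tips instead.

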